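# Move a programmed plug-in module from its dock to the controller

## Robot

A 6-joint arm with a two-finger parallel gripper is mounted at the origin on the work surface; the furniture and walls round the work are solid. World frame = base frame: x ahead of the robot, y to its left, z up, the work surface at z = 0. Lengths are in m, angles in rad, forces in N, time in s.
With the tool pointing down it reaches from about 0.3 to 0.875 m from the base axis. Payload 6.4 kg.
Tool frame: the origin (TCP) lies midway between the tips of the shut fingers; the grasp point (between the pads) lies 19 mm behind it; z points along the fingers, y is the line along which they close (so a half turn about z gives the same grasp; the last joint's range is limited). The gripper opens to 85 mm and grips with 20 to 120 N. Pads are 22 mm wide; open, the fingers measure 114 mm over their backs; the gripper's body (76 mm by 85 mm) begins 54 mm behind the grasp point. The pads swing forward as they close: fully open they stand 13 mm farther back than shut.
Start: joints at [-1.455, 0.181, 1.607, -0, 1.354, -0.206], TCP at [0.182, -0.545, 0.231] pointing down, gripper open.
Joint ranges: [-2.99, 2.99], [-0.89, 2.07], [0.3, 2.58], [-1.14, 4.28], [0, 2.63], [-3.12, 3.12]. Speed limits (rad/s): [2.57, 2.57, 3.01, 3.14, 3.14, 3.14].

## Interface

Orientations are given as a unit quaternion [w, x, y, z].
In Python, from bench import sensors, vision, ctrl gives the robot as it stands.
- The arm moves only by the tool carry_out, never from a script. Its argument "deltas" is text: rows parted by semicolons, each of 7 numbers parted by spaces: the shift along the tool's x, y, z in mm, then the turn, a rotation vector about the tool's x, y, z in rad, then the closure, from 0 (fully open) to 1 (shut). In form: tx ty tz ax ay az claw; .... A call has 1 to 12 rows; each row is the pose to reach, as a shift and turn from the pose commanded when the call began, along the tool's axes at that moment; what a row does not reach only later rows make up. A row lasts 1/8 s, in which the tool goes at most 62.5 mm and 10.7 degrees, less where a joint would pass 70% of its speed; a pose out of reach is approached as far as the arm can. A call with a gripper value outside its range is refused whole. The fingers move at their own pace and stop on an object; the grip force is fixed at half the most. Time passes only in rows, so rows that repeat a pose let the fingers close. It gives the time, the measured TCP pose, the force, the opening and the grip force at its end, in the units of the state.
- sensors.get_obs(): the state, without advancing time (a new reading comes with each control period).
- vision.camera(name): name is "scene" or "top"; returns the picture (480x640x3 uint8, blue, green, red); there is no depth.
- vision.camera_model(name): a dict with "K" (3x3 intrinsics, pixels), "extrinsics" (4x4, takes a point from world to camera coordinates). Camera axes: x right, y down, z forward; pixel columns grow to the right and rows downward; lengths in m; the calibration is good to about 2 mm. A picture is of the moment at which its call begins. camera_model takes no time and is no camera call.
- ctrl.hand_in(): hands the job in; it is judged then, once.
The state is a dict: "time_s": time; "q": joint angles; "dq": joint speeds; "joint_efforts": joint torques, N m; "eef_pos": TCP position; "eef_rot": TCP orientation; "wrist_force": force on the tool from outside, world axes, zero at the start; "torque": the same for the moment, N m; "opening": opening from 0.0 (shut) to 1.0 (fully open); "grasp_force": force on a finger pad.
Only numpy, scipy, OpenCV 4.12 (cv2) and the standard library are available. Lean on these libraries where they do the work, as an engineer would, in place of code of your own. Each camera call takes 0.05 s, during which the arm holds its last target. There are 200 camera calls.

## Task

The plug-in module in the programming dock is ready. Pinch its two side tabs together to unlatch it and pull it straight up out of the dock, fit it into the empty base on the controller's rail (feel for the socket, do not force it), and press it gently fully home until both latches have snapped shut; leave it there and leave the other things on the bench alone.

Things in the scene. Friction and masses are not known exactly. Their poses are not given: they have to be found in the camera images.
- module: Grey plug-in module, 42 (x) x 38 (y) x 62 mm, at first latched in the dock. Origin: centre of its underside, z up. Its top is raised from x = -21 to +9 mm and 8 mm lower at the +x end, which has a clear lamp strip. Below is a plug 20 (x) x 26 (y) mm, 9 mm deep, centred at x = +4 mm, so it fits one way only. A dark ribbed tab stands on each y flank.
- tab_pos (a joint): Rocker latch on the module's +y flank: pin 22 mm above the underside, flared thumb plate 22 mm wide above it up to z = 50 mm. Reads 0 latched (plate tips 54 mm apart over both tabs), 0.14 rad fully pinched (46 mm); the hook below is free from 0.09. Sprung: 5 N on the plate pinches it fully. Hook reaches 14.5 mm below the underside; it rides down over a collar and snaps.
- tab_neg (a joint): The same latch on the module's -y flank. Pinch with 6 N a finger to unlatch, about 20 N to hold it firm while fitting; over 30 N a finger breaks the tabs. Grip with the pads' middle about 45 mm above the underside. Let go on a socket, the hooks rub on the collar's flanks (0.08 rad) until the module is pushed home; if one side snaps first, press on the side still open.
- dock: Programming dock, dark box 112 x 100 mm, 14 mm thick, with a 25 mm high panel at its -x side. Origin: under the centre of its socket, on the bench; same axes as the seated module. Its seat (collar top, 46 x 40 mm) is 32 mm above the origin. Sprung contacts in it push the module up with 10 N when seated, 3 N after 4 mm, so it rises when unlatched. It is fixed.
- plc_rail: Controller on a 240 mm steel rail along x, fixed. Origin on the bench under the rail. Head unit at x = -92 to -32 mm, 80 mm high. Two base units (46 x 90 mm) were clipped on by hand, each within 10 mm of x = +8 or x = +78 mm; y = 0; one is empty. A base's seat (collar top, 46 x 40 mm) is 39.5 mm above the origin; its x, y axes are those of rail and seated module.
- full_base: The base unit that already holds a like module (top 101 mm above the bench); the rail's other place is the empty one. Origin: centre of its underside. A base's socket mouth is 21 x 27 mm, centred 4 mm to +x of its base's centre, chamfered 1 mm, with sprung contacts as in the dock. 14 to 20 N on the middle of the top snaps a module home; never push or grip an unpinched one with over 30 N.
- meter: Yellow and black hand multimeter, 148 x 70 x 44 mm, lying; a bystander. Origin under its centre.
- shell: Black connector shell, 34 x 50 x 16 mm; a bystander. Origin under its centre.
- driver: Screwdriver with a yellow handle, 160 mm; a bystander. Origin near its middle.
- board: Green circuit board, 58 x 85 x 11 mm; a bystander. Origin under its centre.
Not all that is in view belongs to the job. What is shaped like the module but turquoise is not meant.

How it is judged:
On the way, in this order (a step that is already met when the one before it is completed fails the run):
1. both tabs are pinched in while the module still sits in the dock (value of joint each of tab_pos, tab_neg above 0.09 rad and z of module in the frame of dock below 0.044 m), for 0.1 s.
2. the module is lifted clear of the dock (z of module in the frame of dock above 0.06 m), for 0.1 s.
At the end, for the whole second after the job is handed in: The module is home in the empty base: upright, its underside within 2 mm of the seat, on the rail's line within 3 mm and square to it within 0.07 rad, both tabs sprung back out (under 0.035 rad), released and at rest (z of module in the frame of plc_rail between 0.0375 and 0.0415 m and y of module in the frame of plc_rail between -0.003 and 0.003 m and x of module in the frame of plc_rail between -0.006 and 0.092 m and angle between the x axis of module and the x axis of plc_rail, either way round below 0.07 rad and angle between module's own z axis and vertical below 0.07 rad and value of joint each of tab_pos, tab_neg below 0.035 rad and linear speed of module below 0.02 m/s); the robot touches nothing.
It fails at once if the module is wrenched or jammed in the dock (contact forces over 45 N in all) (contact force between module and dock above 45 N).
It fails at once if the module is pushed or gripped with over 30 N while its tabs are not both pinched (contact force between the fingers and module above 30 N and value of joint any of tab_pos, tab_neg below 0.1 rad).
It fails at once if the module is squeezed with over 60 N (30 N a finger) (contact force between the fingers and module above 60 N).
It fails at once if a thing lying about is knocked away (over 30 mm) (distance of any of meter, shell, driver, board from where it was at the start of the episode above 0.03 m).
It also fails if it takes over 67 s, if anything falls off the work surface, if the arm or the gripper's body presses on something with over 40 N, if the wrist force passes 120 N, or if a joint passes its speed limit or range.

## Working session

There is one attempt and no reset: what is moved stays moved. The work goes in short steps, Python scripts to look and compute and a tool call to move; the robot and the scene stay as the last step left them, time stands still between calls to the robot, and variables do not carry over. Pictures are saved under pics/ and viewed, at most 10 in all, crops included, and the job is handed in when it is done.

Besides the shell and the picture viewer there is one more tool, called as name(argument=value, ...) on one line, values as JSON. carry_out: Moves the arm, as the interface text tells. Its arguments: {"type":"object","properties":{"deltas":{"type":"string"}},"required":["deltas"]}

```bash
mkdir -p pics
python3 - <<'E'
from bench import sensors, vision
import cv2,numpy as np
for n in("scene","top"):
    im=vision.camera(n);cv2.imwrite(f"pics/{n}0.png",im)
    m=vision.camera_model(n);print(n,np.round(m["K"],1).tolist(),np.round(m["extrinsics"],4).tolist())
o=sensors.get_obs();print(o)
E
```

```text
scene [[546.2, 0.0, 326.0], [0.0, 546.2, 245.2], [0.0, 0.0, 1.0]] [[0.5351, 0.8447, -0.0148, -0.2894], [0.5087, -0.3361, -0.7926, -0.2408], [-0.6744, 0.4166, -0.6096, 1.7933], [0.0, 0.0, 0.0, 1.0]]
top [[497.7, 0.0, 312.6], [0.0, 497.7, 233.5], [0.0, 0.0, 1.0]] [[0.0358, -0.9994, -0.0005, -0.008], [-0.9758, -0.0349, -0.2158, 0.5591], [0.2156, 0.0082, -0.9764, 1.052], [0.0, 0.0, 0.0, 1.0]]
{'time_s': 0.1, 'q': array([-1.45529338e+00,  1.81482076e-01,  1.60791976e+00,  3.05152308e-05,
        1.35380217e+00, -2.06280497e-01]), 'dq': array([-1.75225302e-03, -8.09056075e-05, -3.34450147e-03,  4.84430589e-04,
        6.90067240e-04, -4.93575311e-04]), 'joint_efforts': array([ 6.59421403e-04, -4.45873189e+01, -3.52238095e+01, -2.43834393e-04,
        4.11676039e-03,  3.04065816e-05]), 'eef_pos': array([ 0.18182624, -0.54496516,  0.23045995]), 'eef_rot': array([-8.04170929e-04,  9.87085031e-01,  1.60195168e-01,  5.14379364e-05]), 'wrist_force': array([-0.02394619, -0.05960394, -0.17916479]), 'torque': array([ 0.00841318, -0.0276761 ,  0.00139527]), 'grasp_force': 0.0, 'opening': 1.003026742727275}
```

View pics/scene0.png

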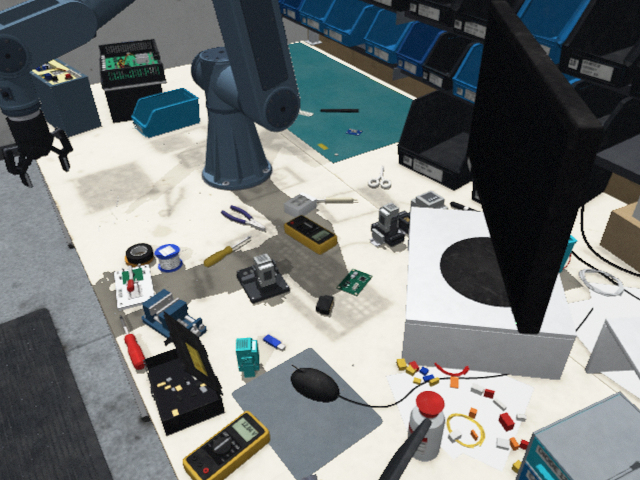

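View pics/top0.png

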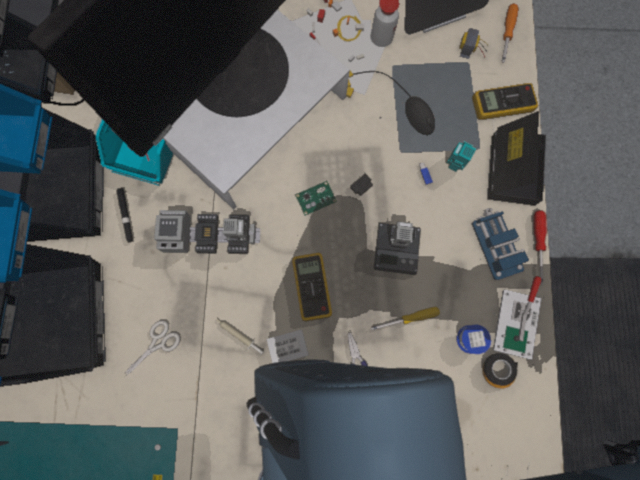

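Candidates: the grey module in the dark dock at top (403,232) / scene (263,268), a like module in the full base at top (236,229), and a turquoise lookalike at top (461,155). By the description I choose the one in the dock. I'll check this with a close crop.

Run:
```python
import cv2,numpy as np
t=cv2.imread("pics/top0.png");s=cv2.imread("pics/scene0.png")
f=lambda im,x,y,w,h,k:cv2.resize(im[y:y+h,x:x+w],None,fx=k,fy=k,interpolation=cv2.INTER_CUBIC)
a=f(t,365,205,70,75,5);b=f(s,230,245,70,60,5);c=f(t,145,200,120,60,5);d=f(s,365,185,85,65,5)
C=np.zeros((600,800,3),np.uint8)
def put(im,x,y):
    h,w=im.shape[:2];h=min(h,600-y);w=min(w,800-x);C[y:y+h,x:x+w]=im[:h,:w]
put(f(t,370,210,60,70,4.5),0,0);put(f(s,230,245,70,60,5),280,0)
put(f(t,150,205,115,52,3.5),0,320);put(f(s,365,185,85,65,4.2),410,320)
cv2.imwrite("pics/c1.png",C)
```

```text
(no output)
```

View pics/c1.png

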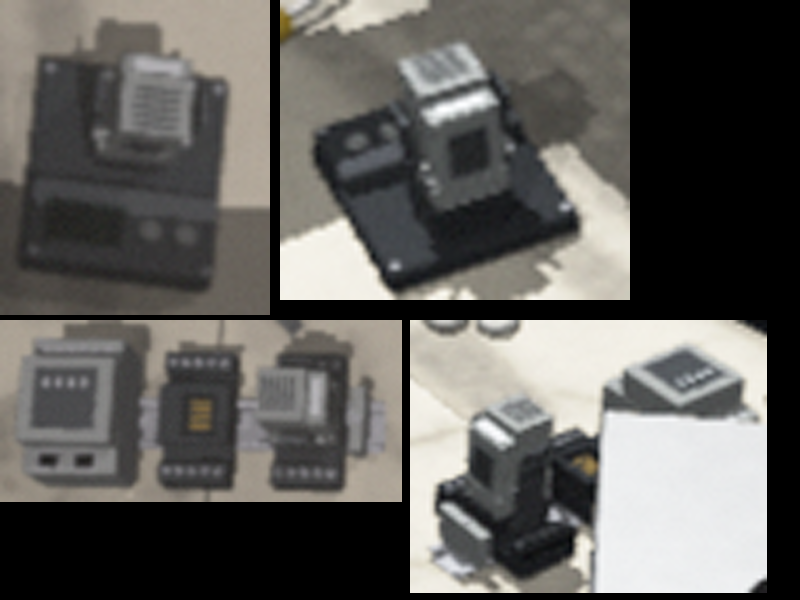

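The crop confirms the choice: the grey module with its lamp strip (toward world +x) sits in the dock with the panel on the robot's side. The empty base (gold contacts) is between the head unit and the full base, at top px about (206,231). Rail +x points to image right, i.e. world -y.

```bash
cat > h.py <<'E'
import cv2,numpy as np,sys
from bench import sensors,vision
M={n:vision.camera_model(n) for n in("top","scene")}
def ray(n,uv,z):
    m=M[n];E=np.array(m["extrinsics"]);R,t=E[:3,:3],E[:3,3]
    uv=np.atleast_2d(np.asarray(uv,float));d=np.c_[uv,np.ones(len(uv))]@np.linalg.inv(m["K"]).T@R
    c=-R.T@t;return (c+d*((z-c[2])/d[:,2])[:,None])[:,:2]
def proj(n,P):
    m=M[n];E=np.array(m["extrinsics"]);p=np.atleast_2d(P)@E[:3,:3].T+E[:3,3];p=p@np.array(m["K"]).T
    return p[:,:2]/p[:,2:]
def rects(im,x,y,w,h,lo,hi,n,z,k=8,amin=20):
    g=cv2.cvtColor(im,cv2.COLOR_BGR2GRAY)[y:y+h,x:x+w]
    g=cv2.resize(g,None,fx=k,fy=k,interpolation=cv2.INTER_CUBIC)
    cs,_=cv2.findContours(cv2.inRange(g,lo,hi),cv2.RETR_EXTERNAL,cv2.CHAIN_APPROX_NONE);out=[]
    for c in cs:
        a=cv2.contourArea(c)/k/k
        if a<amin: continue
        uv=(c[:,0]+.5)/k-.5+[x,y];P=ray(n,uv,z)*1000
        r=cv2.minAreaRect(P.astype(np.float32));out.append((round(a),np.round(uv.mean(0),1),np.round(r[0],1),np.round(r[1],1),round(r[2],1)))
    return g,out
E
python3 - <<'E'
from h import *
t=cv2.imread("pics/top0.png")
print("mod top");[print(th,*r) for th in(110,130,150) for r in rects(t,385,213,35,40,th,255,"top",.094)[1]]
print("dock dark");[print(th,*r) for th in(70,85) for r in rects(t,365,210,65,72,0,th,"top",.014,amin=200)[1]]
print("gold/dark empty base");[print(th,*r) for th in(70,80) for r in rects(t,192,205,30,52,0,th,"top",.03,amin=100)[1]]
hsv=cv2.cvtColor(t,cv2.COLOR_BGR2HSV)[205:257,192:222]
m=cv2.inRange(hsv,(10,90,70),(35,255,255));ys,xs=np.nonzero(m);print("gold",xs.size,xs.mean()+192,ys.mean()+205,xs.min()+192,xs.max()+192,ys.min()+205,ys.max()+205)
print("head");[print(th,*r) for th in(120,) for r in rects(t,148,203,48,50,th,170,"top",.08,amin=100)[1]]
print("fullmod");[print(th,*r) for th in(110,130,150) for r in rects(t,218,212,32,32,th,255,"top",.1015)[1]]
G=np.zeros((600,800),np.uint8)
def put(a,x,y):h,w=a.shape;h=min(h,600-y);w=min(w,800-x);G[y:y+h,x:x+w]=a[:h,:w]
g=cv2.cvtColor(t,cv2.COLOR_BGR2GRAY);f=lambda x,y,w,h,k:cv2.resize(g[y:y+h,x:x+w],None,fx=k,fy=k,interpolation=cv2.INTER_CUBIC)
put(f(385,213,40,40,10),0,0);put(f(190,205,40,52,10),400,0)
cv2.imwrite("pics/c2.png",G)
E
```

```text
mod top
110 523 [402.8 222.4] [ 573.3 -182.9] [64.8 77. ] 2.0
130 312 [402.2 221.3] [ 577.3 -182.8] [56.8 76.9] 2.0
150 28 [404.9 224.2] [ 579.5 -187.9] [23.8  7.4] 84.0
150 178 [406.3 216.4] [ 590.6 -187.3] [30.6 66.9] 2.0
dock dark
70 1823 [394.4 250.5] [ 535.8 -171.1] [124.2 127.5] 85.0
85 2394 [389.2 251.7] [ 532.9 -173.3] [140.9 128.1] 0.8
gold/dark empty base
70 650 [207. 237.] [557.8 256.6] [91.  50.7] 0.5
80 745 [206.3 231.5] [558.2 256.9] [93.1 52.4] 0.4
gold 32 206.875 231.78125 204 209 228 235
head
120 1447 [173.3 224.5] [557.9 323.8] [118.4 106.6] 5.0
fullmod
110 502 [228.1 226.8] [558.  190.2] [71.6 54.4] 4.4
130 68 [221.7 238.7] [535.  204.6] [27.2 21.4] 2.0
130 52 [239.9 226.4] [559.8 169.4] [29.2  9.7] 0.7
130 145 [227.9 222.7] [569.5 197.1] [47.3 38.1] 4.4
150 31 [239.8 226.4] [560.2 169.3] [24.4  7.2] 1.0
150 79 [223.1 217.2] [576.2 204.1] [31.8 24.2] 2.0
```

View pics/c2.png

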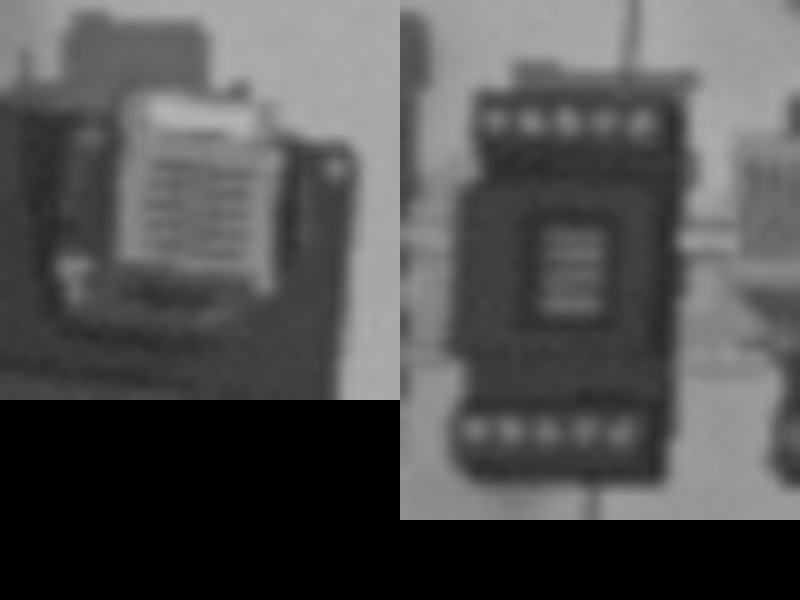

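The crop shows the module's raised top at c2 px (118..284, 138..285) with the white strip above it. The empty base's mouth spans c2 px (525..615, 212..327), with the gold contacts in the middle. Next I cast these to world points.

Run:
```python
from h import *
def P(x,y,ox,oy,z): return ray("top",[[ox+(x+.5)/10-.5,oy+(y+.5)/10-.5]],z)[0]*1000
t=cv2.imread("pics/top0.png");g=cv2.cvtColor(t,cv2.COLOR_BGR2GRAY).astype(np.float32)
d={k:P(*v,385,213,z) for k,v,z in[("strip_L",(130,93),.086),("strip_R",(277,106),.086),("midL",(127,138),.094),("midR",(284,150),.094),("NL",(117,262),.094),("NR",(268,288),.094)]}
for k,v in d.items():print(k,v.round(1))
ang=lambda a,b:np.degrees(np.arctan2(*(b-a)[::-1])).round(1)
print("x-dir",ang(d["NL"],d["midL"]),ang(d["NR"],d["midR"]),"y-dir-90",ang(d["strip_R"],d["strip_L"])-90,ang(d["NR"],d["NL"])-90)
# screws of dock: bright dots at z 14
for w in[(370,215,16,20),(412,215,14,20),(368,255,14,20),(408,258,14,20)]:
    x,y,ww,hh=w;b=cv2.GaussianBlur(g,(0,0),1)[y:y+hh,x:x+ww]-cv2.GaussianBlur(g,(0,0),3)[y:y+hh,x:x+ww]
    dk=cv2.GaussianBlur(g,(0,0),3)[y:y+hh,x:x+ww]<110
    _,_,_,p=cv2.minMaxLoc((b*dk).astype(np.float32));print("screw",p[0]+x,p[1]+y,(ray("top",[[p[0]+x,p[1]+y]],.014)*1000).round(1))
for k,v in[("mouth c",(570,270)),("mouth tl",(525,212)),("br",(615,327)),("tr",(615,212)),("bl",(525,327))]:print(k,P(v[0]-400,v[1],190,205,.0395).round(1))
# gold grid direction
hsv=cv2.cvtColor(t,cv2.COLOR_BGR2HSV)[220:244,198:216];m=cv2.inRange(hsv,(10,80,60),(35,255,255))
ys,xs=np.nonzero(m);print("gold z.03",(ray("top",[[xs.mean()+198,ys.mean()+220]],.03)*1000).round(1))
# rail: bright edge rows between units
for u in (189,190,220,221,251,252,255):
    print(u,g[222:242,u].astype(int).tolist())
```

```text
strip_L [ 586.4 -173.6]
strip_R [ 584.6 -205.9]
midL [ 574.3 -171.6]
midR [ 572.8 -205.7]
NL [ 546.6 -169.4]
NR [ 542.1 -202. ]
x-dir -4.5 -6.8 y-dir-90 -3.200000000000003 -8.0
screw 376 234 [[ 573.6 -135.3]]
screw 412 230 [[ 586.1 -219.3]]
screw 377 265 [[ 500.6 -138.2]]
screw 411 262 [[ 510.4 -216.5]]
mouth c [559.7 254.4]
mouth tl [573.  265.8]
br [546.8 243.1]
tr [573.7 245.2]
bl [546.1 263.6]
gold z.03 [[561.6 255.8]]
189 [66, 66, 61, 63, 66, 78, 84, 78, 68, 68, 75, 85, 86, 83, 72, 67, 69, 80, 84, 81]
190 [78, 73, 71, 81, 90, 111, 126, 108, 89, 91, 106, 128, 128, 115, 95, 86, 93, 109, 119, 111]
220 [154, 157, 161, 158, 146, 125, 143, 143, 117, 129, 142, 145, 145, 145, 137, 131, 132, 135, 142, 135]
221 [168, 166, 158, 155, 143, 121, 140, 143, 117, 128, 136, 140, 138, 139, 133, 132, 132, 133, 138, 133]
251 [150, 145, 136, 133, 134, 130, 131, 131, 137, 140, 145, 145, 137, 134, 134, 134, 137, 135, 136, 130]
252 [136, 124, 131, 135, 133, 133, 136, 134, 136, 139, 143, 142, 134, 129, 130, 130, 130, 132, 134, 127]
255 [91, 87, 87, 98, 94, 87, 93, 97, 94, 86, 89, 99, 99, 102, 103, 99, 109, 126, 128, 131]
```

Run:
```python
from h import *
s=cv2.imread("pics/scene0.png");t=cv2.imread("pics/top0.png")
c=np.array([[40,57],[230,78],[210,290],[20,268]])/4.5+[370,210]-.4
Q=ray("top",c,.014)*1000;print("dock corners",Q.round(1).tolist())
an=lambda v:np.degrees(np.arctan2(v[1],v[0])).round(2)
print("yaw",an(Q[0]-Q[3]),an(Q[1]-Q[2]),an(Q[0]-Q[1])-90,an(Q[3]-Q[2])-90, "sizes",[np.linalg.norm(Q[i]-Q[(i+1)%4]).round(1) for i in range(4)],Q.mean(0))
def box(cx,cy,yaw,pts):
    a=np.radians(yaw);R=np.array([[np.cos(a),-np.sin(a)],[np.sin(a),np.cos(a)]])
    return np.array([[*(R@p[:2]+[cx,cy]),p[2]] for p in pts])/1000
top=[(-21,-19,94),(9,-19,94),(9,19,94),(-21,19,94)];st=[(9,-19,86),(21,-19,86),(21,19,86),(9,19,86)]
h=[(-21,-19,101),(9,-19,101),(9,19,101),(-21,19,101)];hs=[(9,-19,93),(21,-19,93),(21,19,93),(9,19,93)]
mouth=[(-10.5+4,-13.5,39.5),(14.5,-13.5,39.5),(14.5,13.5,39.5),(-6.5,13.5,39.5)]
bs=[(-23,-45,30),(23,-45,30),(23,45,30),(-23,45,30)]
col=[(-23,-20,39.5),(23,-20,39.5),(23,20,39.5),(-23,20,39.5)]
def draw(n,im,x,y,w,h_,k,polys):
    o=cv2.resize(im[y:y+h_,x:x+w],None,fx=k,fy=k,interpolation=cv2.INTER_CUBIC)
    for p,cl in polys:
        u=((proj(n,p)-[x,y]+.5)*k).round().astype(int);cv2.polylines(o,[u],True,cl,1)
    return o
C=np.zeros((600,800,3),np.uint8)
md=[(box(564.8,-187.7,-5,top),(0,0,255)),(box(564.8,-187.7,-5,st),(0,255,0))]
eb=[(box(559.7,258.4,-92,mouth),(0,0,255)),(box(559.7,258.4,-92,col),(0,255,0))]
fb=[(box(556,190,-92,h),(0,0,255)),(box(556,190,-92,hs),(0,255,0)),]
for a,x,y in[(draw("top",t,385,208,40,40,8,md),0,0),(draw("scene",s,245,248,40,36,8,md),320,0),(draw("top",t,190,205,75,52,6,eb+fb),0,320-30+0)]:
    h2,w2=a.shape[:2];h2=min(h2,600-y);C[y:y+h2,x:x+w2]=a[:h2]
a=draw("scene",s,365,185,60,50,5.8,eb+fb);C[300:590,450:798]=a[:290,:348]
cv2.imwrite("pics/c3.png",C)
```

```text
dock corners [[601.9, -140.9], [594.2, -239.7], [482.9, -228.3], [490.7, -131.5]]
yaw -4.83 -5.84 -4.469999999999999 -4.6299999999999955 sizes [np.float64(99.1), np.float64(112.0), np.float64(97.1), np.float64(111.7)] [ 542.4317665  -185.13013575]
```

View pics/c3.png

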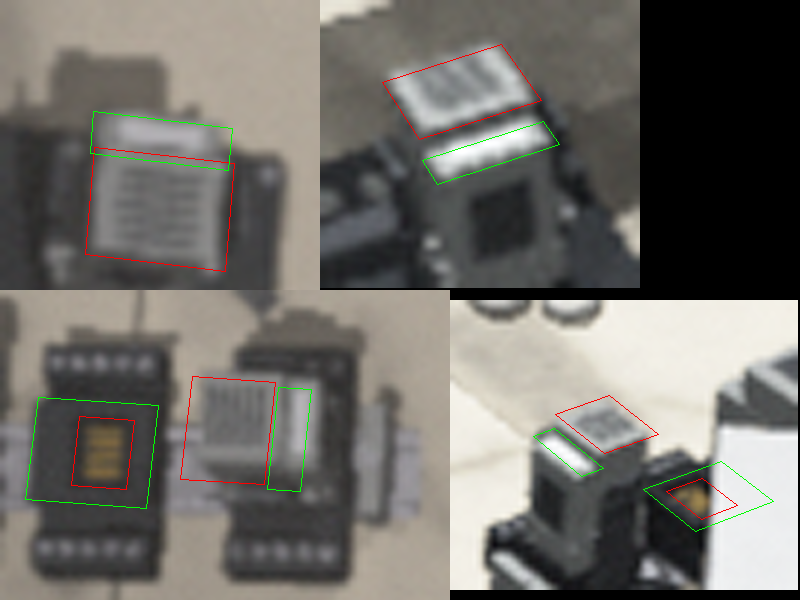

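Overlay check: the dock and module fit at yaw about -5°, and the mouth outline surrounds the gold contacts. The rail yaw still needs the screw rows, at c3 (40..320, ~550) and (52..145, ~363).

Run:
```python
from h import *
t=cv2.imread("pics/top0.png");g=cv2.cvtColor(t,cv2.COLOR_BGR2GRAY).astype(np.float32)
k=8;x,y=188,203;G=cv2.resize(g[y:y+55,x:x+68],None,fx=k,fy=k,interpolation=cv2.INTER_CUBIC)
d=cv2.GaussianBlur(G,(0,0),6)-cv2.GaussianBlur(G,(0,0),16)
loc=(d==cv2.dilate(d,np.ones((17,17))))&(d>4)&(cv2.GaussianBlur(G,(0,0),24)<115)
v,u=np.nonzero(loc);uv=np.c_[(u+.5)/k-.5+x,(v+.5)/k-.5+y];W=ray("top",uv,.03)*1000
o=np.argsort(uv[:,1])
for i in o:print(uv[i].round(1),W[i].round(1),d[v[i],u[i]].round())
lo=W[(uv[:,1]>245)&(uv[:,1]<251)];up=W[(uv[:,1]>214)&(uv[:,1]<220)&(uv[:,0]<212)]
for n,a in(("low",lo),("up",up)):
    p=np.polyfit(a[:,1],a[:,0],1);print(n,len(a),"dx/dy",p[0],"yaw of -y dir:",np.degrees(np.arctan2(-1,-p[0])),a.mean(0),np.abs(np.polyval(p,a[:,1])-a[:,0]).max())
```

```text
[235.6 208.6] [618.9 193.6] 17.0
[239.9 212.6] [609.7 182.8] 7.0
[199.4 216.7] [596.5 275.9] 5.0
[202.7 216.8] [596.4 268.4] 21.0
[206.2 216.8] [596.7 260.3] 22.0
[209.9 216.8] [597.  251.6] 15.0
[213.6 216.9] [597.  243.2] 21.0
[234.8 219.7] [592.2 193.5] 20.0
[195.8 221.1] [585.7 283.4] 18.0
[250.7 221.8] [588.5 156.5] 25.0
[212.7 224.8] [578.2 243.7] 4.0
[192.9 225.4] [575.1 289.2] 17.0
[192.4 228.1] [568.9 289.8] 21.0
[218.8 228.6] [569.9 228.9] 24.0
[207.9 229.4] [566.9 253.8] 15.0
[228.7 231.7] [563.3 205.6] 14.0
[232.1 231.9] [563.  197.8] 14.0
[250.3 232.3] [563.6 155.8] 23.0
[191.1 233.4] [556.1 291.8] 22.0
[205.6 234.7] [554.4 258.2] 16.0
[219.1 234.8] [555.2 227.2] 21.0
[228.4 238.4] [547.4 205. ] 6.0
[241.1 238.8] [547.6 176. ] 23.0
[234.3 238.9] [546.7 191.5] 9.0
[250.8 239.6] [546.6 153.5] 22.0
[218.7 239.9] [543.1 227.1] 16.0
[190.9 240.1] [540.6 290.7] 14.0
[255.4 240.1] [545.8 142.9] 11.0
[194.3 242.7] [534.7 282.5] 23.0
[249.7 244.9] [534.  155.3] 22.0
[197.4 247.4] [523.9 274.4] 13.0
[208.1 247.4] [524.8 250.1] 19.0
[200.6 247.6] [523.9 267.2] 22.0
[204.2 247.7] [523.9 258.9] 19.0
[211.7 247.8] [524.2 241.7] 22.0
[232.8 248.1] [525.4 193.4] 18.0
[236.4 248.2] [525.4 185.1] 22.0
[240.2 248.2] [525.7 176.6] 18.0
[243.9 248.6] [525.1 167.9] 24.0
[206.2 254.6] [508.1 253. ] 21.0
low 9 dx/dy -0.015489627591901901 yaw of -y dir: -89.11258068062834 [524.6843005  223.92050737] 0.5045138643173459
up 4 dx/dy -0.024931544385074295 yaw of -y dir: -88.57182359049756 [596.65458487 264.05823966] 0.12159147984050378
```

```bash
cat >> h.py <<'E'
from scipy.spatial.transform import Rotation as Ro
def delta(x,y,z,az):  # target TCP in mm, azimuth of tool x in deg, tool straight down
    o=sensors.get_obs();w,a,b,c=o["eef_rot"];R=Ro.from_quat([a,b,c,w])
    T=Ro.from_euler("z",az,degrees=True)*Ro.from_euler("x",180,degrees=True)
    d=R.inv().apply(np.array([x,y,z])-o["eef_pos"]*1000);r=(R.inv()*T).as_rotvec()
    print("t",o["time_s"],"pos",(o["eef_pos"]*1000).round(1),"az",np.degrees(np.arctan2(*R.as_matrix()[1::-1,0])).round(2),"op",o["opening"],"D",d.round(1),r.round(4),"F",o["wrist_force"].round(1),"g",o["grasp_force"])
E
python3 -c "
from h import *
delta(564.8,-187.7,200,175.1)"
```

```text
t 0.1 pos [ 181.8 -545.   230.5] az 18.44 op 1.003026742727275 D [ 476.3 -217.8   31. ] [ 0.0000e+00 -2.2000e-03 -2.7343e+00] F [-0.  -0.1 -0.2] g 0.0
```

carry_out(deltas="476 -218 30 0 0 -2.2 0; 476 -218 30 0 0 -2.2 0; 476 -218 30 0 0 -2.2 0; 476 -218 30 0 0 -2.2 0; 476 -218 30 0 0 -2.2 0; 476 -218 30 0 0 -2.2 0; 476 -218 30 0 0 -2.2 0; 476 -218 30 0 0 -2.2 0; 476 -218 30 0 0 -2.2 0; 476 -218 30 0 0 -2.2 0; 476 -218 30 0 0 -2.2 0; 476 -218 30 0 0 -2.2 0")

```text
time_s: 1.6
eef_pos: [0.5643, -0.1877, 0.2006]
eef_rot: [-0.001, 0.302, 0.953, 0.0]
wrist_force: [-1.1, -0.8, 0.0]
opening: 1.001
grasp_force: 0.0
```

```bash
python3 -c "
from h import *
delta(564.8,-187.7,120,175.1)"
```

```text
t 1.6 pos [ 564.3 -187.7  200.6] az 144.81 op 1.0007171890845827 D [-0.5  0.3 80.6] [ 2.000e-04 -1.200e-03 -5.287e-01] F [-1.1 -0.8  0. ] g 0.0
```

carry_out(deltas="0 0 40 0 0 -0.53 0.15; 0 0 80 0 0 -0.53 0.15; 0 0 80 0 0 -0.53 0.15; 0 0 80 0 0 -0.53 0.15; 0 0 80 0 0 -0.53 0.15")

```text
time_s: 2.22
eef_pos: [0.5649, -0.1883, 0.1218]
eef_rot: [0.0, 0.046, 0.999, -0.0]
wrist_force: [-0.6, -0.2, -0.8]
opening: 0.849
grasp_force: 0.0
```

```bash
python3 -c "
from h import *
delta(564.8,-187.7,54,175.1)
t=vision.camera('top');s=vision.camera('scene')
f=lambda im,x,y,w,h,k:cv2.resize(im[y:y+h,x:x+w],None,fx=k,fy=k,interpolation=cv2.INTER_CUBIC)
cv2.imwrite('pics/a.png',np.hstack([f(t,365,175,80,100,5),f(s,215,195,80,100,5)]))"
```

```text
t 2.225 pos [ 564.9 -188.3  121.8] az 174.68 op 0.8489134335061951 D [ 0.2  0.7 67.8] [-0.0004  0.0008 -0.0073] F [-0.6 -0.2 -0.8] g 0.0
```

View pics/a.png

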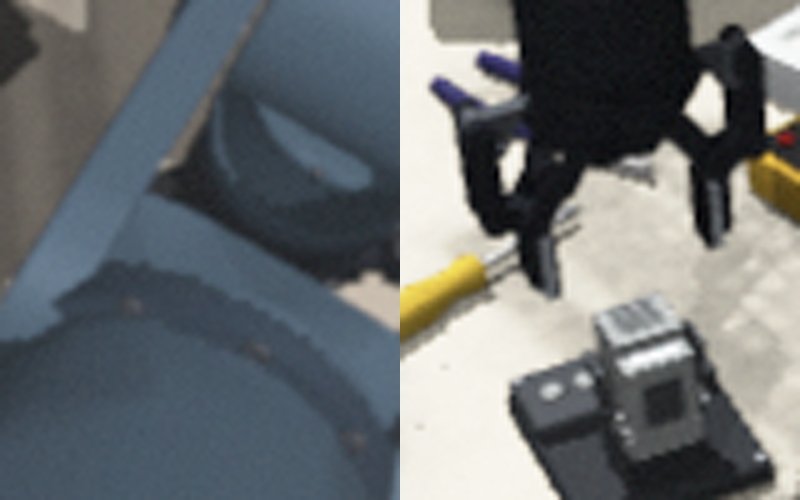

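Scene crop: the fingertips at (548,290) and (715,240) straddle the module's top centre at about (640,320), aligned with its y flanks. Descending.

carry_out(deltas="0 0.5 25 0 0 -0.007 0.15; 0 0.5 50 0 0 -0.007 0.15; 0 0.5 67 0 0 -0.007 0.15; 0 0.5 67 0 0 -0.007 0.25; 0 0.5 67 0 0 -0.007 0.3; 0 0.5 67 0 0 -0.007 0.33; 0 0.5 67 0 0 -0.007 0.33")

```text
time_s: 3.2
eef_pos: [0.5651, -0.1879, 0.0551]
eef_rot: [0.001, 0.041, 0.999, -0.0]
wrist_force: [-0.0, -0.2, 0.2]
opening: 0.674
grasp_force: 0.1
```

```bash
python3 -c "
from h import *
delta(564.8,-187.7,54,175.1)"
```

```text
t 3.2 pos [ 565.1 -187.9   55.1] az 175.25 op 0.6743748319317779 D [0.3 0.2 1.1] [-0.0006  0.0014  0.0027] F [-0.  -0.2  0.2] g 0.113295398405171
```

carry_out(deltas="0 0 1 0 0 0 0.36; 0 0 1 0 0 0 0.38; 0 0 1 0 0 0 0.4; 0 0 1 0 0 0 0.4")

```text
time_s: 3.7
eef_pos: [0.5649, -0.1878, 0.0537]
eef_rot: [0.0, 0.041, 0.999, -0.0]
wrist_force: [-0.1, 2.1, 6.4]
opening: 0.601
grasp_force: 3.7
```

carry_out(deltas="0 0 0 0 0 0 0.42; 0 0 0 0 0 0 0.43; 0 0 0 0 0 0 0.43")

```text
time_s: 4.08
eef_pos: [0.5649, -0.188, 0.0538]
eef_rot: [0.0, 0.041, 0.999, -0.0]
wrist_force: [-0.8, 1.7, 6.0]
opening: 0.573
grasp_force: 4.4
```

carry_out(deltas="0 0 0 0 0 0 0.44; 0 0 0 0 0 0 0.45; 0 0 0 0 0 0 0.46; 0 0 0 0 0 0 0.46")

```text
time_s: 4.58
eef_pos: [0.565, -0.1876, 0.0539]
eef_rot: [0.0, 0.041, 0.999, 0.0]
wrist_force: [0.1, 2.4, 6.8]
opening: 0.545
grasp_force: 10.8
```

carry_out(deltas="0 0 0 0 0 0 0.465; 0 0 0 0 0 0 0.47; 0 0 0 0 0 0 0.47")

```text
time_s: 4.95
eef_pos: [0.5649, -0.1876, 0.0539]
eef_rot: [0.0, 0.041, 0.999, 0.0]
wrist_force: [-0.2, 4.4, 7.1]
opening: 0.534
grasp_force: 22.8
```

carry_out(deltas="0 0.5 0 0 0 0 0.47; 0 0.5 -2 0 0 0 0.47; 0 0.5 -5 0 0 0 0.47; 0 0.5 -5 0 0 0 0.47")

```text
time_s: 5.45
eef_pos: [0.5642, -0.1873, 0.0579]
eef_rot: [-0.0, 0.041, 0.999, -0.0]
wrist_force: [1.4, 0.1, -0.9]
opening: 0.535
grasp_force: 22.7
```

carry_out(deltas="0 0 -6 0 0 0 0.47; 0 0 -14 0 0 0 0.47; 0 0 -24 0 0 0 0.47; 0 0 -36 0 0 0 0.47; 0 0 -56 0 0 0 0.47; 0 0 -80 0 0 0 0.47; 0 0 -112 0 0 0 0.47; 0 0 -112 0 0 0 0.47")

```text
time_s: 6.45
eef_pos: [0.5667, -0.1883, 0.1746]
eef_rot: [0.003, 0.041, 0.999, -0.002]
wrist_force: [0.8, 0.1, -1.6]
opening: 0.538
grasp_force: 22.7
```

```bash
python3 -c "
from h import *
delta(559.8,258.3,170,91)
t=vision.camera('top');s=vision.camera('scene');cv2.imwrite('pics/s1.png',s);cv2.imwrite('pics/t1.png',t)
f=lambda im,x,y,w,h,k:cv2.resize(im[y:y+h,x:x+w],None,fx=k,fy=k,interpolation=cv2.INTER_CUBIC)
cv2.imwrite('pics/b.png',np.hstack([f(t,365,175,80,100,5),f(s,215,165,80,100,5)]))"
```

```text
t 6.45 pos [ 566.7 -188.3  174.6] az 175.26 op 0.5383991135311225 D [ 43.8 444.5   2.9] [0.0024 0.0078 1.4707] F [ 0.8  0.1 -1.6] g 22.744086384773254
```

View pics/b.png

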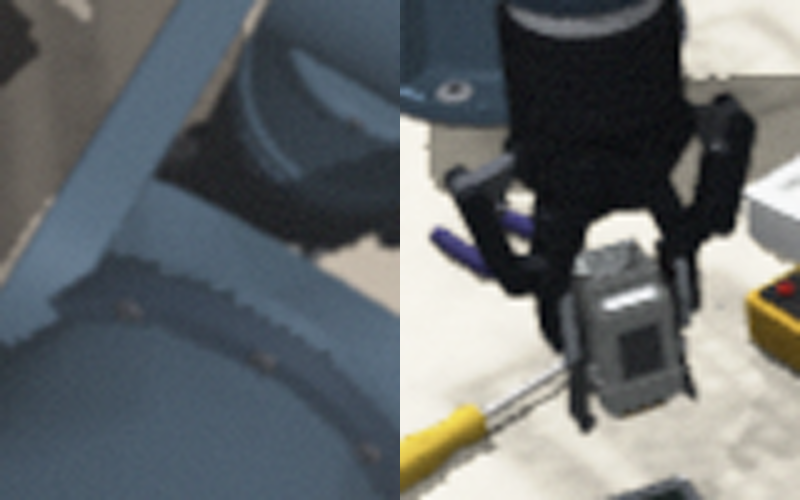

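The module is held in both fingers, hanging level and clear of the dock. Carrying it over to the rail.

carry_out(deltas="6 55 0 0 0 0.18 0.47; 11 110 0 0 0 0.36 0.47; 16 165 0 0 0 0.54 0.47; 22 220 0 0 0 0.72 0.47; 27 275 0 0 0 0.9 0.47; 33 330 2 0 0 1.08 0.47; 38 385 2 0 0 1.26 0.47; 42 425 3 0 0 1.42 0.47; 44 444 3 0 0 1.47 0.47; 44 444 3 0 0 1.47 0.47; 44 444 3 0 0 1.47 0.47; 44 444 3 0 0 1.47 0.47")

```text
time_s: 8.05
eef_pos: [0.5575, 0.2577, 0.167]
eef_rot: [-0.0, 0.701, 0.713, -0.0]
wrist_force: [0.1, -0.3, -1.1]
opening: 0.536
grasp_force: 22.8
```

```bash
python3 -c "
from h import *
delta(559.8,258.3,150,91)
t=vision.camera('top');s=vision.camera('scene');cv2.imwrite('pics/s2.png',s);cv2.imwrite('pics/t2.png',t)
f=lambda im,x,y,w,h,k:cv2.resize(im[y:y+h,x:x+w],None,fx=k,fy=k,interpolation=cv2.INTER_CUBIC)
cv2.imwrite('pics/d.png',np.hstack([f(t,160,150,100,125,4),f(s,370,115,100,125,4)]))"
```

```text
t 8.05 pos [557.5 257.7 167. ] az 90.98 op 0.536039472441148 D [ 0.5  2.3 17. ] [-0.0006  0.0004 -0.0003] F [ 0.1 -0.3 -1.1] g 22.805946171283722
```

View pics/d.png

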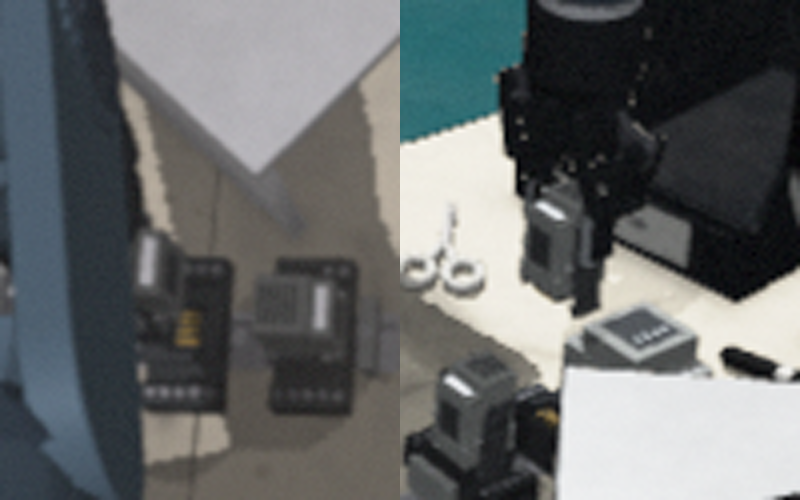

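Picture: the held module's lamp strip is at scene (409,168), next to the empty base. The full module's strip is at scene (386,211) and top (240,226). I'll check how the module sits in the hand using the strips.

Run:
```python
from h import *
from scipy.optimize import least_squares
t,s=[cv2.imread(f"pics/{n}2.png") for n in"ts"]
def blob(im,x,y,w,h,th):
    k=8;g=cv2.resize(cv2.cvtColor(im,cv2.COLOR_BGR2GRAY)[y:y+h,x:x+w],None,fx=k,fy=k,interpolation=cv2.INTER_CUBIC)
    n,l,st,c=cv2.connectedComponentsWithStats(cv2.inRange(g,th,255));i=1+np.argmax(st[1:,4])
    return (c[i]+.5)/k-.5+[x,y],st[i,4]/k/k,st[i,:4]/k
def tri(a,b):
    f=lambda P:np.r_[proj("top",P)[0]-a,proj("scene",P)[0]-b]
    r=least_squares(f,[.56,.2,.1]);return r.x*1000,r.fun
H=blob(s,400,158,18,18,190),blob(t,192,207,14,20,140);F=blob(s,378,202,16,16,190),blob(t,235,215,10,20,140)
D=blob(cv2.imread("pics/scene0.png"),290,0,1,1,0) if 0 else None
for n,(b,a) in(("held",H),("full",F)):
    print(n,"scene",b[0].round(2),b[1].round(1),b[2],"top",a[0].round(2),a[1].round(1),a[2]);P,e=tri(a[0],b[0]);print(P.round(1),e.round(2))
z=.167-.022+.054
print("expected held scene/top",proj("scene",[.5578,.2427,z]).round(2),proj("top",[.5578,.2427,z]).round(2))
print("d/mm scene x,y,z",*[(proj("scene",np.array([.5578,.2427,z])+np.eye(3)[i]*.001)-proj("scene",[.5578,.2427,z])).round(2) for i in range(3)])
s0=cv2.imread("pics/scene0.png");t0=cv2.imread("pics/top0.png");b,a=blob(s0,255,255,25,18,200),blob(t0,392,215,22,12,150)
print("dock strip",b[0].round(2),a[0].round(2),tri(a[0],b[0])[0].round(1))
```

```text
held scene [407.2  167.26] 10.2 [4.5  7.75 6.25 4.  ] top [196.44 215.01] 29.6 [ 3.125  2.625  3.5   11.375]
[556.5 239.6 203.1] [ 0.14  0.1   0.21 -0.06]
full scene [384.15 210.93] 11.6 [3.625 7.25  6.125 4.5  ] top [239.71 226.39] 22.7 [ 3.875  6.875  2.75  10.125]
[560.8 169.8  97.5] [ 0.24  0.16  0.34 -0.08]
expected held scene/top [[408.58 168.47]] [[195.51 214.93]]
d/mm scene x,y,z [[0.25 0.16]] [[ 0.31 -0.11]] [[ 0.03 -0.34]]
dock strip [265.24 265.78] [410.   218.38] [ 592.1 -197.1  100.4]
```

carry_out(deltas="-2 2.5 40 0 0 0 0.47; -2 2.5 70 0 0 0 0.47; -2 2.5 87 0 0 0 0.47; -2 2.5 87 0 0 0 0.47; -2 2.5 87 0 0 0 0.47")

```text
time_s: 8.78
eef_pos: [0.561, 0.2572, 0.0817]
eef_rot: [0.001, 0.701, 0.713, 0.001]
wrist_force: [0.3, -0.6, -0.2]
opening: 0.533
grasp_force: 22.8
```

```bash
cat >> h.py <<'E'
from scipy.optimize import least_squares
def blob(im,x,y,w,h,th):
    k=8;g=cv2.resize(cv2.cvtColor(im,cv2.COLOR_BGR2GRAY)[y:y+h,x:x+w],None,fx=k,fy=k,interpolation=cv2.INTER_CUBIC)
    n,l,st,c=cv2.connectedComponentsWithStats(cv2.inRange(g,th,255));i=1+np.argmax(st[1:,4])
    return (c[i]+.5)/k-.5+[x,y],st[i,4]/k/k,st[i,:4]/k
def tri(a,b):
    f=lambda P:np.r_[proj("top",P)[0]-a,proj("scene",P)[0]-b]
    r=least_squares(f,[.56,.2,.1]);return r.x*1000,r.fun
def near(n,im,P,r,th):
    u=proj(n,np.array(P)/1000)[0].round().astype(int)-r;return blob(im,*u,2*r,2*r,th)
E
python3 - <<'E'
from h import *
delta(559.8,258.3,80,91)
t=vision.camera('top');s=vision.camera('scene');cv2.imwrite('pics/s3.png',s);cv2.imwrite('pics/t3.png',t)
p=sensors.get_obs()["eef_pos"]*1000
for n,P in(("held",[p[0],p[1]-17,p[2]+36]),("full",[560.8,169.8,97.5])):
    a,b=near("top",t,P,9,140),near("scene",s,P,9,190);print(n,a[0].round(2),a[1],a[2],b[0].round(2),b[1],b[2],tri(a[0],b[0]))
f=lambda im,x,y,w,h,k:cv2.resize(im[y:y+h,x:x+w],None,fx=k,fy=k,interpolation=cv2.INTER_CUBIC)
cv2.imwrite('pics/e.png',np.hstack([f(t,180,190,80,100,5),f(s,370,145,80,100,5)]))
E
```

```text
t 8.775 pos [561.  257.2  81.7] az 91.03 op 0.5329484511950728 D [ 1.1 -1.2  1.7] [ 0.0022 -0.0005  0.0005] F [ 0.3 -0.6 -0.2] g 22.824711799621582
held [206.04 223.24] 25.359375 [ 8.125  4.5    3.    10.5  ] [397.73 193.64] 34.0625 [ 0.     0.     2.625 14.375] (array([554.06075159, 230.2311031 , 129.3331    ]), array([ 2.85201375,  1.97093844,  4.1856899 , -1.18194501]))
full [239.71 226.4 ] 23.34375 [ 7.75   3.875  2.875 10.125] [384.15 210.93] 11.8125 [6.625 7.125 6.125 4.625] (array([560.81437553, 169.81186125,  97.43196712]), array([ 0.23811818,  0.15745695,  0.33449042, -0.08140179]))
```

View pics/e.png

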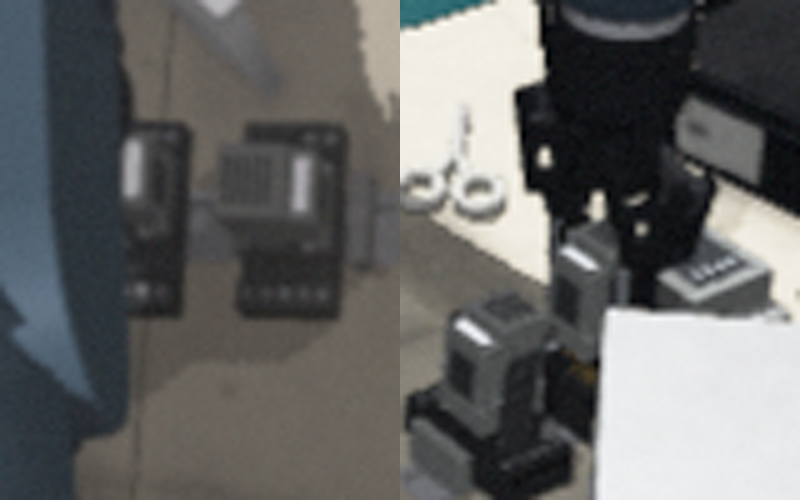

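Run:
```python
from h import *
t,s=cv2.imread('pics/t3.png'),cv2.imread('pics/s3.png')
a,b=blob(t,202,213,10,20,140),blob(s,401,191,11,12,190)
print(a,b,tri(a[0],b[0]));delta(559.8,261,81,91)
```

```text
(array([206.04386168, 223.23709951]), np.float64(25.359375), array([ 3.125,  5.5  ,  3.   , 10.5  ])) (array([405.47048046, 196.19849349]), np.float64(9.59375), array([1.875, 3.75 , 6.125, 4.   ])) (array([560.47166997, 238.76486129, 118.30547544]), array([ 0.1522897 ,  0.10581058,  0.22201897, -0.06376887]))
t 8.875 pos [561.2 257.3  81.9] az 91.03 op 0.5366743089752658 D [ 3.7 -1.3  0.9] [ 0.0027 -0.0006  0.0005] F [-0.2  0.4 -0.2] g 22.82381683588028
```

carry_out(deltas="4.2 -0.8 0 0 0 0 0.47; 4.2 -0.8 0 0 0 0 0.47; 4.2 -0.8 0 0 0 0 0.47; 4.2 -0.8 0 0 0 0 0.47")

```text
time_s: 9.38
eef_pos: [0.5591, 0.2612, 0.0803]
eef_rot: [-0.0, 0.701, 0.713, -0.0]
wrist_force: [-0.8, -0.3, -1.6]
opening: 0.531
grasp_force: 22.8
```

Run:
```python
from h import *
t=vision.camera('top');s=vision.camera('scene')
a,b=blob(t,200,213,10,20,140),blob(s,401,191,12,12,190)
print(a,b,tri(a[0],b[0]));delta(560.2,261.5,76,91)
```

```text
(array([204.1970868 , 224.33182224]), np.float64(26.28125), array([ 3.125,  6.375,  3.125, 10.625])) (array([406.15580144, 195.98514753]), np.float64(9.796875), array([2.625, 3.5  , 5.875, 4.125])) (array([558.38537165, 242.94252656, 116.39630987]), array([ 0.15099276,  0.1050629 ,  0.22053255, -0.06363279]))
t 9.475 pos [559.1 261.2  80.3] az 91.03 op 0.5321911728666531 D [0.3 1.1 4.3] [-0.      0.      0.0006] F [ 0.1  0.8 -1.8] g 22.823238372802734
```

carry_out(deltas="0.3 1.1 0 0 0 0 0.47; 0.3 1.1 4 0 0 0 0.47; 0.3 1.1 7 0 0 0 0.47; 0.3 1.1 8 0 0 0 0.47; 0.3 1.1 8 0 0 0 0.47")

```text
time_s: 10.1
eef_pos: [0.5601, 0.2615, 0.0721]
eef_rot: [-0.0, 0.701, 0.713, -0.0]
wrist_force: [0.3, 0.1, -1.1]
opening: 0.53
grasp_force: 22.8
```

carry_out(deltas="0 0 1 0 0 0 0.47; 0 0 2 0 0 0 0.47; 0 0 2 0 0 0 0.47")

```text
time_s: 10.48
eef_pos: [0.5601, 0.2615, 0.0702]
eef_rot: [-0.0, 0.701, 0.713, -0.0]
wrist_force: [-0.0, 0.0, -1.6]
opening: 0.536
grasp_force: 22.8
```

carry_out(deltas="0 0 1 0 0 0 0.47; 0 0 2 0 0 0 0.47; 0 0 2 0 0 0 0.47")

```text
time_s: 10.85
eef_pos: [0.5601, 0.2615, 0.0682]
eef_rot: [-0.0, 0.701, 0.713, -0.0]
wrist_force: [0.2, 0.3, -0.8]
opening: 0.536
grasp_force: 22.8
```

carry_out(deltas="0 0 1 0 0 0 0.47; 0 0 1 0 0 0 0.47")

```text
time_s: 11.1
eef_pos: [0.5601, 0.2615, 0.0672]
eef_rot: [-0.0, 0.701, 0.713, -0.0]
wrist_force: [-0.2, 0.1, -1.0]
opening: 0.532
grasp_force: 22.8
```

carry_out(deltas="0 0 1 0 0 0 0.47; 0 0 1.5 0 0 0 0.47; 0 0 1.5 0 0 0 0.47")

```text
time_s: 11.48
eef_pos: [0.5602, 0.2615, 0.0657]
eef_rot: [-0.0, 0.701, 0.713, -0.0]
wrist_force: [-0.2, 0.4, -1.3]
opening: 0.541
grasp_force: 22.8
```

carry_out(deltas="0 0 1 0 0 0 0.47; 0 0 1 0 0 0 0.47")

```text
time_s: 11.72
eef_pos: [0.5602, 0.2616, 0.0649]
eef_rot: [-0.0, 0.701, 0.713, 0.0]
wrist_force: [-1.5, -0.2, -1.2]
opening: 0.535
grasp_force: 22.8
```

carry_out(deltas="0 0 0.5 0 0 0 0.47; 0 0 1 0 0 0 0.47; 0 0 1 0 0 0 0.47")

```text
time_s: 12.1
eef_pos: [0.5602, 0.2616, 0.064]
eef_rot: [0.0, 0.701, 0.713, 0.0]
wrist_force: [-2.6, -0.5, 3.3]
opening: 0.535
grasp_force: 23.0
```

carry_out(deltas="0 -0.4 0 0 0 0 0.47; 0 -0.7 0 0 0 0 0.47; 0 -0.7 0 0 0 0 0.47")

```text
time_s: 12.48
eef_pos: [0.5601, 0.2616, 0.0641]
eef_rot: [0.0, 0.701, 0.713, 0.001]
wrist_force: [1.5, -1.2, 2.5]
opening: 0.537
grasp_force: 23.1
```

carry_out(deltas="0 0 0.5 0 0 0 0.47; 0 0 1 0 0 0 0.47; 0 0 1 0 0 0 0.47")

```text
time_s: 12.85
eef_pos: [0.5601, 0.2616, 0.0632]
eef_rot: [0.0, 0.701, 0.713, 0.001]
wrist_force: [2.2, 0.4, 4.3]
opening: 0.531
grasp_force: 23.3
```

carry_out(deltas="0 0.3 0.5 0 0 0 0.47; 0 0.3 1 0 0 0 0.47; 0 0.3 1 0 0 0 0.47")

```text
time_s: 13.22
eef_pos: [0.5601, 0.2616, 0.0621]
eef_rot: [0.0, 0.701, 0.713, 0.0]
wrist_force: [1.5, 0.2, 5.5]
opening: 0.535
grasp_force: 23.4
```

carry_out(deltas="0 0 0.5 0 0 0 0.47; 0 0 1 0 0 0 0.47; 0 0 1 0 0 0 0.47")

```text
time_s: 13.6
eef_pos: [0.5601, 0.2616, 0.0614]
eef_rot: [0.0, 0.701, 0.713, 0.0]
wrist_force: [0.5, -0.2, 6.9]
opening: 0.53
grasp_force: 23.4
```

carry_out(deltas="0 0 0.5 0 0 0 0.47; 0 0 1 0 0 0 0.47; 0 0 1 0 0 0 0.47")

```text
time_s: 13.98
eef_pos: [0.5602, 0.2616, 0.0609]
eef_rot: [0.0, 0.701, 0.713, 0.0]
wrist_force: [-0.3, -0.3, 10.1]
opening: 0.532
grasp_force: 23.5
```

carry_out(deltas="0 0 0.5 0 0 0 0.47; 0 0 1 0 0 0 0.47; 0 0 1 0 0 0 0.47")

```text
time_s: 14.35
eef_pos: [0.5605, 0.2617, 0.0606]
eef_rot: [0.0, 0.701, 0.713, 0.001]
wrist_force: [-1.8, -1.6, 14.5]
opening: 0.54
grasp_force: 23.5
```

carry_out(deltas="0 0 0.3 0 0 0 0.46; 0 0 0.3 0 0 0 0.44; 0 0 0.3 0 0 0 0.42; 0 0 0.3 0 0 0 0.4; 0 0 0 0 0 0 0.36; 0 0 0 0 0 0 0.3; 0 0 0 0 0 0 0.24; 0 0 0 0 0 0 0.2")

```text
time_s: 15.35
eef_pos: [0.5597, 0.2615, 0.0587]
eef_rot: [-0.0, 0.701, 0.713, -0.0]
wrist_force: [0.2, -0.6, -0.2]
opening: 0.8
grasp_force: 0.0
```

carry_out(deltas="0 0 -30 0 0 0 0.2; 0 0 -65 0 0 0 0.2; 0 0 -65 0 0 0 0.2; 0 0 -65 0 0 0 0.2")

```text
time_s: 15.85
eef_pos: [0.5594, 0.2614, 0.1234]
eef_rot: [-0.0, 0.701, 0.713, -0.0]
wrist_force: [0.7, 0.2, -0.4]
opening: 0.799
grasp_force: 0.0
```

Run:
```python
from h import *
t=vision.camera('top');s=vision.camera('scene')
f=lambda im,x,y,w,h,k:cv2.resize(im[y:y+h,x:x+w],None,fx=k,fy=k,interpolation=cv2.INTER_CUBIC)
cv2.imwrite('pics/f.png',np.hstack([f(t,180,190,80,100,5),f(s,370,145,80,100,5)]))
for n,P in(("new",[560,243.5,97.5]),("full",[560.8,169.8,97.5])):
    a,b=near("top",t,P,7,140),near("scene",s,P,7,190);print(n,a[0].round(2),a[1],a[2],b[0].round(2),b[1],b[2],tri(a[0],b[0]))
delta(560,258,127,91)
```

```text
new [205.78 226.  ] 24.359375 [ 5.875  2.375  2.875 10.5  ] [401.03 196.68] 24.625 [0.    0.    7.875 6.625] (array([553.17347504, 236.49210578, 115.46999458]), array([ 1.48053501,  1.02368306,  2.16299757, -0.61179093]))
full [239.71 226.42] 22.9375 [ 5.75   1.875  2.875 10.125] [384.15 210.93] 11.734375 [4.625 5.25  6.125 4.5  ] (array([560.78747011, 169.82072886,  97.41317306]), array([ 0.23621886,  0.15619979,  0.3318259 , -0.0807511 ]))
t 15.95 pos [558.8 261.3 122.4] az 91.03 op 0.8014615645339916 D [-3.3  1.1 -4.6] [-0.0024  0.0006  0.0006] F [-0.2 -0.   0.2] g 0.0
```

View pics/f.png

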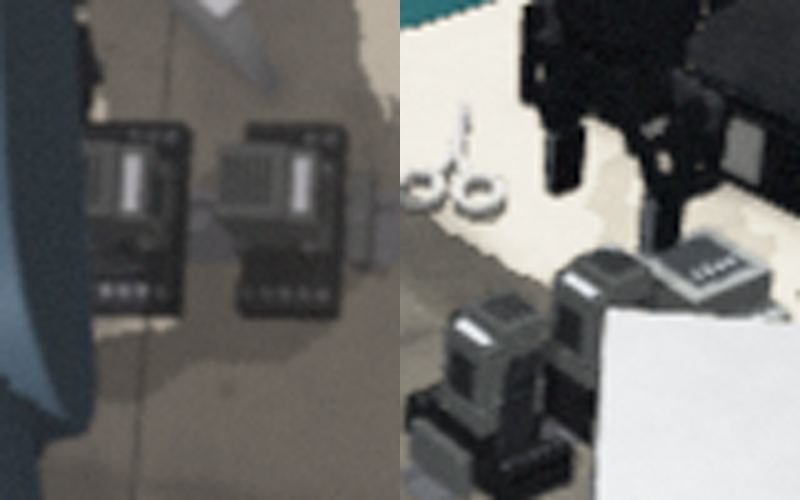

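The module stands in the empty base with its strip at scene (406,202). I'll check its height against the full module.

Run:
```python
from h import *
s=vision.camera('scene');b=blob(s,402,197,11,11,190);print(b,tri(np.array([205.78,226.0]),b[0]))
print((proj("scene",[.5595,.2434,.0975])).round(2),proj("top",[.5595,.2434,.0975]).round(2));delta(560,258,127,91)
```

```text
(array([405.57882104, 201.56153994]), np.float64(10.171875), array([1.125, 3.   , 6.   , 4.125])) (array([558.64715037, 242.97068047,  99.11396814]), array([ 0.26440433,  0.1832585 ,  0.38260969, -0.1090501 ]))
[[406.24 202.06]] [[206.04 225.97]]
t 16.0 pos [558.8 261.2 122.3] az 91.03 op 0.8003252580897743 D [-3.3  1.1 -4.7] [-0.0025  0.0006  0.0005] F [-0.5  0.5 -0.5] g 0.0
```

carry_out(deltas="-3 0.7 0 0 0 0 0.6; -3 0.7 0 0 0 0 1; -3 0.7 4 0 0 0 1; -3 0.7 9 0 0 0 1; -3 0.7 14 0 0 0 1; -3 0.7 14 0 0 0 1; -3 0.7 14 0 0 0 1")

```text
time_s: 16.88
eef_pos: [0.5606, 0.2586, 0.1098]
eef_rot: [-0.0, 0.701, 0.713, 0.0]
wrist_force: [0.2, -0.2, -0.5]
opening: 0.003
grasp_force: 0.0
```

carry_out(deltas="0 0 2 0 0 0 1; 0 0 4 0 0 0 1; 0 0 4 0 0 0 1")

```text
time_s: 17.25
eef_pos: [0.5604, 0.2585, 0.1056]
eef_rot: [-0.0, 0.701, 0.713, -0.0]
wrist_force: [0.1, -0.4, 0.2]
opening: -0.005
grasp_force: 0.0
```

carry_out(deltas="0 0 0.7 0 0 0 1; 0 0 1.4 0 0 0 1; 0 0 1.4 0 0 0 1")

```text
time_s: 17.62
eef_pos: [0.5605, 0.2585, 0.1043]
eef_rot: [-0.0, 0.701, 0.713, -0.0]
wrist_force: [-0.4, -0.6, -0.9]
opening: -0.002
grasp_force: 0.0
```

carry_out(deltas="0 0 0.7 0 0 0 1; 0 0 1.4 0 0 0 1; 0 0 1.4 0 0 0 1")

```text
time_s: 18.0
eef_pos: [0.5606, 0.2585, 0.1031]
eef_rot: [0.0, 0.701, 0.713, 0.0]
wrist_force: [-0.7, -1.2, 1.2]
opening: 0.001
grasp_force: 0.5
```

carry_out(deltas="0 0 0.5 0 0 0 1; 0 0 1 0 0 0 1; 0 0 1 0 0 0 1")

```text
time_s: 18.38
eef_pos: [0.5613, 0.2586, 0.1028]
eef_rot: [0.001, 0.701, 0.713, 0.001]
wrist_force: [0.0, 0.2, 5.3]
opening: 0.005
grasp_force: 2.6
```

carry_out(deltas="0 0 0.5 0 0 0 1; 0 0 1 0 0 0 1; 0 0 1 0 0 0 1")

```text
time_s: 18.75
eef_pos: [0.5616, 0.2587, 0.1022]
eef_rot: [0.001, 0.701, 0.713, 0.001]
wrist_force: [0.7, -1.1, 8.1]
opening: -0.004
grasp_force: 3.9
```

carry_out(deltas="0 -0.7 0.5 0 0 0 1; 0 -1.2 1 0 0 0 1; 0 -1.2 1 0 0 0 1")

```text
time_s: 19.12
eef_pos: [0.5611, 0.2588, 0.1018]
eef_rot: [0.001, 0.701, 0.713, 0.002]
wrist_force: [1.7, -0.1, 9.6]
opening: -0.002
grasp_force: 4.5
```

carry_out(deltas="0 0 0.5 0 0 0 1; 0 0 1 0 0 0 1; 0 0 1 0 0 0 1")

```text
time_s: 19.5
eef_pos: [0.5615, 0.2587, 0.1016]
eef_rot: [0.002, 0.701, 0.713, 0.002]
wrist_force: [-0.9, -1.4, 13.4]
opening: -0.002
grasp_force: 6.6
```

carry_out(deltas="0 -0.4 0.4 0 0 0 1; 0 -0.6 0.8 0 0 0 1; 0 -0.6 0.8 0 0 0 1")

```text
time_s: 19.88
eef_pos: [0.5615, 0.2587, 0.1015]
eef_rot: [0.002, 0.701, 0.713, 0.002]
wrist_force: [1.1, -1.6, 17.3]
opening: 0.003
grasp_force: 8.2
```

carry_out(deltas="0 0 0.4 0 0 0 1; 0 0 0.6 0 0 0 1; 0 0 0.6 0 0 0 1")

```text
time_s: 20.25
eef_pos: [0.5616, 0.2587, 0.1015]
eef_rot: [0.002, 0.701, 0.713, 0.002]
wrist_force: [-1.1, -2.5, 20.3]
opening: -0.0
grasp_force: 9.9
```

carry_out(deltas="0 0.3 -2 0 0 0 1; 0 0.3 -4 0 0 0 1; 0 0.3 -4 0 0 0 1")

```text
time_s: 20.62
eef_pos: [0.5596, 0.2586, 0.1023]
eef_rot: [0.0, 0.701, 0.713, 0.001]
wrist_force: [0.4, 0.2, 6.9]
opening: 0.003
grasp_force: 3.7
```

carry_out(deltas="0 0.3 -2 0 0 0 1; 0 0.3 -3 0 0 0 1; 0 0.3 -3 0 0 0 1")

```text
time_s: 21.0
eef_pos: [0.5588, 0.2584, 0.104]
eef_rot: [-0.0, 0.701, 0.713, -0.001]
wrist_force: [-0.3, -0.3, -0.3]
opening: -0.001
grasp_force: 0.0
```

carry_out(deltas="0 0 -2 0 0 0 1; 0 -10 -3 0 0 0 1; 0 -10 -1 0 0 0 1; 0 -10 0 0 0 0 1; 0 -10 0.5 0 0 0 1; 0 -10 1 0 0 0 1; 0 -10 1 0 0 0 1")

```text
time_s: 21.88
eef_pos: [0.5494, 0.2583, 0.1036]
eef_rot: [-0.0, 0.701, 0.713, -0.0]
wrist_force: [0.1, -0.4, -0.8]
opening: 0.005
grasp_force: 0.0
```

carry_out(deltas="0 0 0.4 0 0 0 1; 0 0 0.8 0 0 0 1; 0 0 0.8 0 0 0 1")

```text
time_s: 22.25
eef_pos: [0.5493, 0.2583, 0.1027]
eef_rot: [-0.0, 0.701, 0.713, -0.0]
wrist_force: [0.6, -0.0, 0.9]
opening: -0.005
grasp_force: 0.0
```

carry_out(deltas="0 0 0.5 0 0 0 1; 0 0 1 0 0 0 1; 0 0 1 0 0 0 1")

```text
time_s: 22.62
eef_pos: [0.5496, 0.2584, 0.1024]
eef_rot: [0.0, 0.701, 0.713, 0.0]
wrist_force: [-0.5, -1.2, 5.1]
opening: 0.004
grasp_force: 2.6
```

carry_out(deltas="0 0 0.5 0 0 0 1; 0 0 1 0 0 0 1; 0 0 1 0 0 0 1")

```text
time_s: 23.0
eef_pos: [0.55, 0.2586, 0.1021]
eef_rot: [0.0, 0.701, 0.713, 0.001]
wrist_force: [-3.0, -0.4, 8.7]
opening: 0.001
grasp_force: 4.3
```

carry_out(deltas="0 0 0.5 0 0 0 1; 0 0 1 0 0 0 1; 0 0 1 0 0 0 1")

```text
time_s: 23.38
eef_pos: [0.5501, 0.2586, 0.1018]
eef_rot: [0.0, 0.701, 0.714, 0.001]
wrist_force: [-3.9, -0.7, 13.0]
opening: 0.006
grasp_force: 6.5
```

carry_out(deltas="0 0 0.5 0 0 0 1; 0 0 1 0 0 0 1; 0 0 1 0 0 0 1")

```text
time_s: 23.75
eef_pos: [0.5502, 0.2586, 0.1017]
eef_rot: [0.001, 0.701, 0.714, 0.001]
wrist_force: [-5.9, -2.8, 20.0]
opening: -0.001
grasp_force: 9.6
```

carry_out(deltas="0 0 0.4 0 0 0 1; 0 0 0.8 0 0 0 1; 0 0 0.8 0 0 0 1")

```text
time_s: 24.12
eef_pos: [0.5502, 0.2586, 0.1017]
eef_rot: [0.001, 0.701, 0.714, 0.001]
wrist_force: [-9.0, -3.4, 24.6]
opening: 0.004
grasp_force: 12.0
```

carry_out(deltas="0 0 -2 0 0 0 1; 0 0 -4 0 0 0 1; 0 0 -8 0 0 0 1; 0 10 -8 0 0 0 1; 0 20 -8 0 0 0 1; 0 20 -7 0 0 0 1; 0 20 -6 0 0 0 1; 0 20 -6 0 0 0 1; 0 20 -6 0 0 0 1")

```text
time_s: 25.25
eef_pos: [0.5691, 0.2587, 0.1039]
eef_rot: [-0.0, 0.701, 0.713, -0.0]
wrist_force: [0.9, 0.5, -0.9]
opening: -0.001
grasp_force: 0.0
```

carry_out(deltas="0 0 0.6 0 0 0 1; 0 0 1.2 0 0 0 1; 0 0 1.2 0 0 0 1")

```text
time_s: 25.62
eef_pos: [0.5693, 0.2587, 0.1027]
eef_rot: [-0.0, 0.701, 0.713, -0.0]
wrist_force: [-0.2, 0.9, 0.0]
opening: 0.002
grasp_force: 0.0
```

carry_out(deltas="0 0 0.4 0 0 0 1; 0 0 0.8 0 0 0 1; 0 0 0.8 0 0 0 1")

```text
time_s: 26.0
eef_pos: [0.5695, 0.2587, 0.1024]
eef_rot: [0.0, 0.701, 0.713, 0.0]
wrist_force: [-0.7, -0.4, 3.6]
opening: 0.002
grasp_force: 1.7
```

carry_out(deltas="0 0 0.4 0 0 0 1; 0 0 0.8 0 0 0 1; 0 0 0.8 0 0 0 1")

```text
time_s: 26.38
eef_pos: [0.5701, 0.2589, 0.1022]
eef_rot: [0.0, 0.701, 0.713, 0.001]
wrist_force: [-1.2, 0.5, 6.1]
opening: -0.001
grasp_force: 3.1
```

carry_out(deltas="0 0 0.4 0 0 0 1; 0 0 0.8 0 0 0 1; 0 0 0.8 0 0 0 1")

```text
time_s: 26.75
eef_pos: [0.5705, 0.259, 0.1019]
eef_rot: [0.001, 0.701, 0.713, 0.001]
wrist_force: [-1.1, -0.3, 8.5]
opening: -0.001
grasp_force: 4.2
```

carry_out(deltas="0 0 0.5 0 0 0 1; 0 0 1 0 0 0 1; 0 0 1 0 0 0 1")

```text
time_s: 27.12
eef_pos: [0.5708, 0.259, 0.1018]
eef_rot: [0.001, 0.701, 0.713, 0.001]
wrist_force: [-2.8, -0.8, 11.7]
opening: 0.001
grasp_force: 6.3
```

carry_out(deltas="0 0 0.5 0 0 0 1; 0 0 1 0 0 0 1; 0 0 1 0 0 0 1")

```text
time_s: 27.5
eef_pos: [0.5711, 0.2589, 0.1017]
eef_rot: [0.001, 0.701, 0.713, 0.002]
wrist_force: [-4.0, -2.2, 18.2]
opening: 0.003
grasp_force: 8.9
```

carry_out(deltas="0 0 0.5 0 0 0 1; 0 0 0.8 0 0 0 1; 0 0 0.8 0 0 0 1")

```text
time_s: 27.88
eef_pos: [0.5712, 0.2589, 0.1016]
eef_rot: [0.001, 0.701, 0.714, 0.002]
wrist_force: [-6.5, -2.6, 21.2]
opening: 0.001
grasp_force: 11.1
```

carry_out(deltas="0 0 -2 0 0 0 1; 0 0 -8 0 0 0 1; 0 0 -50 0 0 0 1; 0 0 -100 0 0 0 1; 40 -60 -110 0 0 0 1; 80 -120 -110 0 0 0 1; 120 -180 -110 0 0 0 1; 120 -180 -110 0 0 0 1; 120 -180 -110 0 0 0 1")

```text
time_s: 29.0
eef_pos: [0.3853, 0.3764, 0.2073]
eef_rot: [-0.0, 0.699, 0.715, -0.0]
wrist_force: [-0.0, 0.4, 0.4]
opening: -0.001
grasp_force: 0.0
```

Run:
```python
from h import *
t=[vision.camera('top') for _ in range(4)];s=[vision.camera('scene') for _ in range(4)]
t=np.mean(t,0).astype(np.uint8);s=np.mean(s,0).astype(np.uint8)
cv2.imwrite('pics/t9.png',t);cv2.imwrite('pics/s9.png',s)
F=blob(t,235,215,10,20,140)[0],blob(s,378,202,16,16,190)[0]
N=blob(t,200,216,11,20,140)[0],blob(s,402,197,11,11,190)[0]
print("full",F,tri(*F)[0].round(2));print("new",N,tri(*N)[0].round(2))
g=cv2.cvtColor(t,cv2.COLOR_BGR2GRAY)
k=6
def patch(c,w=44,h=52):
    return cv2.getRectSubPix(g,(w,h),tuple(map(float,c)))
print("new rows (col profile down -x flank), full likewise")
for dx in(-10,-7,-4):
    for c in(N[0],F[0]):
        print(dx,[int(cv2.getRectSubPix(g,(3,1),(float(c[0]+dx),float(c[1]+dy))).mean()) for dy in range(-10,20)])
```

```text
full (array([239.85768485, 226.27729918]), array([384.20477498, 211.10918675])) [561.21 169.6   97.15]
new (array([206.10349307, 225.31971709]), array([406.1204024 , 202.30676438])) [560.63 242.91  97.73]
new rows (col profile down -x flank), full likewise
-10 [71, 71, 92, 118, 116, 105, 100, 100, 99, 98, 94, 90, 85, 77, 74, 79, 77, 65, 54, 50, 51, 50, 48, 43, 40, 45, 51, 55, 54, 51]
-10 [72, 74, 95, 119, 118, 105, 102, 101, 100, 99, 98, 99, 99, 102, 109, 122, 118, 99, 78, 69, 65, 70, 80, 76, 63, 58, 58, 58, 55, 51]
-7 [55, 53, 84, 117, 120, 112, 106, 104, 105, 106, 105, 102, 104, 106, 112, 119, 116, 96, 66, 51, 50, 49, 46, 42, 38, 38, 38, 38, 38, 37]
-7 [59, 58, 87, 118, 119, 109, 106, 107, 108, 105, 102, 103, 105, 107, 113, 123, 119, 101, 80, 67, 58, 61, 73, 72, 58, 50, 52, 54, 52, 49]
-4 [60, 56, 76, 104, 110, 110, 111, 112, 112, 112, 114, 114, 113, 111, 108, 105, 103, 95, 73, 56, 50, 50, 48, 44, 39, 38, 38, 39, 39, 38]
-4 [61, 59, 80, 109, 116, 116, 115, 115, 116, 119, 121, 119, 119, 118, 116, 115, 110, 98, 82, 69, 58, 58, 66, 67, 57, 51, 51, 54, 52, 49]
```

carry_out(deltas="-60 0 -20 0 0 0 1; -120 0 -20 0 0 0 1; -180 0 -20 0 0 0 1; -240 0 -20 0 0 0 1; -300 0 -20 0 0 0 1; -360 0 -20 0 0 0 1; -420 0 -20 0 0 0 1; -480 0 -20 0 0 0 1; -480 0 -20 0 0 0 1")

```text
time_s: 30.52
eef_pos: [0.3957, -0.1089, 0.2279]
eef_rot: [0.001, 0.704, 0.711, -0.0]
wrist_force: [-0.3, 0.3, -0.3]
opening: 0.004
grasp_force: 0.0
```

Run:
```python
from h import *
t=[vision.camera('top') for _ in range(4)];s=[vision.camera('scene') for _ in range(4)]
t=np.mean(t,0).astype(np.uint8);s=np.mean(s,0).astype(np.uint8)
cv2.imwrite('pics/t10.png',t);cv2.imwrite('pics/s10.png',s)
F=blob(t,235,215,10,20,140)[0],blob(s,378,202,16,16,190)[0]
N=blob(t,200,216,11,20,140)[0],blob(s,402,197,11,11,190)[0]
print("full",F,tri(*F)[0].round(2));print("new",N,tri(*N)[0].round(2))
G={n:cv2.cvtColor(i,cv2.COLOR_BGR2GRAY) for n,i in(("t",t),("s",s))}
P=lambda n,c,u,v:[int(cv2.getRectSubPix(G[n],(1,1),(float(c[0]+u),float(c[1]+v)))[0,0])]
for v in range(-12,20):
    print(v,*[" ".join(f"{int(cv2.getRectSubPix(G['t'],(1,1),(float(c[0]+u),float(c[1]+v)))[0,0]):3d}" for u in range(-16,8,2)) for c in(N[0],F[0])],sep="  |  ")
```

```text
full (array([239.8759984 , 226.36144391]), array([384.22176739, 211.12959993])) [561.09 169.63  96.99]
new (array([206.12915094, 225.3279717 ]), array([406.07419439, 202.29838011])) [560.59 242.82  97.78]
-12  |   87 118 154 145 125 123  87  85  86  85  85  81  |  162 163 151  96  72  73  73  72  71  70  69  75
-11  |   87 135 154 120  83  82  70  70  63  60  62  62  |  164 163 142  74  64  66  66  65  57  58  57  61
-10  |   84 139 153 107  61  62  66  67  56  52  58  54  |  164 163 140  71  63  64  67  66  57  66  58  67
-9  |   83 131 142 106  60  60  63  58  53  55  67  58  |  157 155 132  76  66  65  67  60  59  72  61  73
-8  |  100 125 127 114  93  92  87  59  59  63  68  59  |  145 142 127 103  98  96  94  69  67  72  57  64
-7  |  121 130 129 128 126 127 118  77  93  93  70  53  |  136 134 131 128 128 127 123  96 101  95  55  53
-6  |  122 128 125 126 128 131 124  91 132 125  78  49  |  127 125 127 127 127 129 129 118 137 126  61  49
-5  |  111 117 115 116 118 127 124 101 156 135  77  49  |  120 112 116 117 116 123 128 125 160 139  68  52
-4  |  102 109 112 112 112 124 124 1
[... 1821 characters left out ...]
74  71  |  123 108  96  80  74  81  72  60  87  99  82  65
14  |  114 123  92  60  56  59  59  55  58  73  63  63  |  135 126  85  68  62  64  62  60  68  74  67  61
15  |  118 129 109  73  56  54  54  54  54  54  54  57  |  136 137  91  61  59  54  56  56  56  58  61  60
16  |  110 134 130  91  59  57  54  54  55  52  53  60  |  141 146 103  62  60  55  57  56  57  58  62  62
17  |  104 143 143  97  59  60  57  57  58  54  56  60  |  151 153 105  61  60  59  60  58  59  61  64  62
18  |  105 146 146  95  59  59  58  59  58  55  55  56  |  153 154  98  57  56  56  56  56  57  62  65  61
19  |  117 146 142  84  55  55  55  56  54  49  48  51  |  152 150  87  56  55  53  55  54  58  61  64  60
```

Run:
```python
from h import *
s=cv2.cvtColor(cv2.imread('pics/s10.png'),cv2.COLOR_BGR2GRAY)
N,F=(406.07,202.3),(384.22,211.13)
for v in range(-10,16):
    print(v,*[" ".join(f"{int(cv2.getRectSubPix(s,(1,1),(c[0]+u,c[1]+v))[0,0]):3d}" for u in range(0,18)) for c in(N,F)],sep=" | ")
```

```text
-10 | 236 237 236 237 237 236 237 237 238 238 238 238 238 238 237 236 230 222 | 104 102 100 101 103 117 166 192 195 204 211 219 225 226 226 219 190 171
-9 | 236 237 236 237 233 227 224 227 235 238 238 238 236 236 232 225 210 189 | 105 105 105 108 118 141 173 184 184 198 207 214 219 221 223 212 159 108
-8 | 236 232 226 223 212 196 185 185 208 233 237 232 227 223 210 189 165 144 | 109 118 125 135 152 176 181 174 168 179 198 204 211 216 221 213 154  79
-7 | 228 214 194 184 169 158 146 136 156 197 216 211 204 195 168 139 112  96 | 136 157 167 167 163 160 149 137 138 154 180 192 202 210 218 211 153  77
-6 | 206 187 159 145 136 134 134 141 137 142 165 176 190 185 158 123 102  91 | 184 191 175 150 135 133 130 128 140 138 142 168 192 207 214 201 141  69
-5 | 175 175 154 139 127 123 125 135 142 141 137 146 178 193 185 168 138 108 | 182 186 163 143 142 145 143 135 130 131 132 136 174 204 209 191 131  59
-4 | 128 168 180 170 148 130 126 126 141 148 152 151 171 187 179 185 178 149 | 134 170 182 167 147 147 140 138 137 140 154 156 170 185 182 165 120  59
-3 |  95 116 152 177 176 154 140 142 154 1
[... 2116 characters left out ...]
36 235 236 236 236 236 |  58  75  77  78  79  75  58  38  33  34  36  36  46  67  57  23  22  24
12 |  65  80  82  92 186 234 235 236 236 236 237 237 237 236 236 236 236 236 |  64  80  79  78  82  75  54  35  37  39  39  39  49  64  50  22  22  23
13 |  69  81  83  95 191 235 236 236 236 236 236 237 237 236 236 236 236 237 |  64  81  80  80  86  80  56  38  40  39  36  35  51  61  44  21  20  22
14 |  78  81  81  91 185 234 237 237 237 236 237 236 237 236 235 235 235 236 |  73  82  81  80  86  84  60  35  34  33  36  39  55  68  49  21  20  23
15 |  80  81  79  90 188 235 238 237 237 237 237 237 237 236 235 236 235 235 |  84  87  85  81  81  65  39  34  35  35  36  39  55  68  48  22  20  23
```

Run:
```python
from h import *
delta(559.8,258.5,130,91)
```

```text
t 30.925 pos [ 396.  -103.3  227.6] az 91.17 op 0.0007083286755773104 D [358.3 171.2  97.6] [ 0.    -0.     0.003] F [-0.3  0.5  0.7] g 0.0
```

carry_out(deltas="60 29 0 0 0 0.003 1; 115 55 0 0 0 0.003 1; 170 81 0 0 0 0.003 1; 225 107 0 0 0 0.003 1; 280 134 0 0 0 0.003 1; 335 160 0 0 0 0.003 1; 358 171 40 0 0 0.003 1; 358 171 90 0 0 0.003 1; 358 171 110 0 0 0.003 1; 358 171 120 0 0 0.003 1; 358 171 120 0 0 0.003 1; 358 171 120 0 0 0.003 1")

```text
time_s: 32.42
eef_pos: [0.5618, 0.2566, 0.1097]
eef_rot: [0.001, 0.702, 0.712, 0.001]
wrist_force: [-0.3, 0.4, 1.0]
opening: 0.0
grasp_force: 0.0
```

Run:
```python
from h import *
delta(559.8,258.5,102.5,91)
```

```text
t 32.425 pos [561.8 256.6 109.7] az 90.83 op 0.0001397015155541883 D [ 1.9 -2.   7.2] [ 0.0033 -0.0008 -0.0029] F [-0.3  0.4  1. ] g 0.0
```

carry_out(deltas="0 0 0 0 0 0 1; 0 0 0 0 0 0 1")

```text
time_s: 32.67
eef_pos: [0.5609, 0.2565, 0.1085]
eef_rot: [0.0, 0.702, 0.712, 0.001]
wrist_force: [-0.4, -0.6, -0.0]
opening: -0.002
grasp_force: 0.0
```

Run:
```python
from h import *
delta(559.8,258.5,102.5,91)
```

```text
t 32.675 pos [560.9 256.5 108.5] az 90.84 op -0.0018874910348185689 D [ 2.  -1.1  6. ] [ 0.0014 -0.0003 -0.0027] F [-0.4 -0.6 -0. ] g 0.0
```

carry_out(deltas="2 -0.5 2 0 0 0 1; 2 -0.5 4 0 0 0 1; 2 -0.5 5 0 0 0 1; 2 -0.5 5 0 0 0 1; 2 -0.5 5 0 0 0 1")

```text
time_s: 33.3
eef_pos: [0.5598, 0.2585, 0.1025]
eef_rot: [-0.0, 0.702, 0.712, -0.0]
wrist_force: [0.4, -0.1, -0.1]
opening: 0.004
grasp_force: 0.0
```

carry_out(deltas="0 0 0.6 0 0 0 1; 0 0 0.6 0 0 0 1")

```text
time_s: 33.55
eef_pos: [0.56, 0.2585, 0.1024]
eef_rot: [0.0, 0.702, 0.712, 0.0]
wrist_force: [-1.5, -0.4, 3.2]
opening: 0.0
grasp_force: 1.9
```

carry_out(deltas="0 0 0.5 0 0 0 1; 0 0 0.5 0 0 0 1")

```text
time_s: 33.8
eef_pos: [0.5603, 0.2587, 0.1023]
eef_rot: [0.0, 0.702, 0.712, 0.0]
wrist_force: [-1.1, -0.4, 5.5]
opening: -0.0
grasp_force: 3.0
```

carry_out(deltas="0 0 0.5 0 0 0 1; 0 0 0.5 0 0 0 1")

```text
time_s: 34.05
eef_pos: [0.5606, 0.2587, 0.1022]
eef_rot: [0.0, 0.702, 0.712, 0.001]
wrist_force: [-0.5, -0.8, 7.7]
opening: -0.005
grasp_force: 3.7
```

carry_out(deltas="0 -0.3 0.7 0 0 0 1; 0 -0.3 0.7 0 0 0 1")

```text
time_s: 34.3
eef_pos: [0.5606, 0.2588, 0.1018]
eef_rot: [0.001, 0.702, 0.712, 0.001]
wrist_force: [-0.6, -0.6, 8.8]
opening: 0.003
grasp_force: 4.4
```

carry_out(deltas="0 -0.3 0.7 0 0 0 1; 0 -0.3 0.7 0 0 0 1")

```text
time_s: 34.55
eef_pos: [0.5607, 0.2588, 0.1018]
eef_rot: [0.001, 0.702, 0.712, 0.001]
wrist_force: [-2.1, -0.9, 11.5]
opening: 0.001
grasp_force: 5.9
```

carry_out(deltas="0 -0.3 0.7 0 0 0 1; 0 -0.3 0.7 0 0 0 1")

```text
time_s: 34.8
eef_pos: [0.5607, 0.2587, 0.1017]
eef_rot: [0.001, 0.702, 0.712, 0.002]
wrist_force: [-4.1, -2.7, 14.8]
opening: -0.004
grasp_force: 7.6
```

carry_out(deltas="0 -0.2 0.6 0 0 0 1; 0 -0.2 0.6 0 0 0 1")

```text
time_s: 35.05
eef_pos: [0.5607, 0.2587, 0.1017]
eef_rot: [0.001, 0.702, 0.712, 0.002]
wrist_force: [-4.7, -1.9, 18.2]
opening: -0.0
grasp_force: 9.0
```

carry_out(deltas="0 0 -3 0 0 0 1; 0 0 -8 0 0 0 1; 0 -10 -8 0 0 0 1; 0 -10 -6 0 0 0 1; 0 -10 -4.4 0 0 0 1; 0 -10 -4.4 0 0 0 1; 0 -10 -4.4 0 0 0 1")

```text
time_s: 35.92
eef_pos: [0.5488, 0.2583, 0.1025]
eef_rot: [-0.0, 0.702, 0.712, -0.0]
wrist_force: [0.4, -0.5, 0.0]
opening: 0.001
grasp_force: 0.0
```

carry_out(deltas="0 0 0.5 0 0 0 1; 0 0 0.5 0 0 0 1")

```text
time_s: 36.17
eef_pos: [0.5489, 0.2584, 0.1024]
eef_rot: [0.0, 0.702, 0.712, 0.0]
wrist_force: [-1.8, -0.5, 2.2]
opening: 0.002
grasp_force: 1.5
```

carry_out(deltas="0 0 0.5 0 0 0 1; 0 0 0.5 0 0 0 1")

```text
time_s: 36.42
eef_pos: [0.5491, 0.2585, 0.1024]
eef_rot: [0.0, 0.702, 0.712, 0.0]
wrist_force: [-2.3, 0.0, 5.4]
opening: 0.002
grasp_force: 2.9
```

carry_out(deltas="0 0 0.5 0 0 0 1; 0 0 0.5 0 0 0 1")

```text
time_s: 36.67
eef_pos: [0.5493, 0.2586, 0.1022]
eef_rot: [0.0, 0.702, 0.712, 0.001]
wrist_force: [-2.9, -0.0, 7.3]
opening: -0.002
grasp_force: 3.8
```

The -x side is firm at 102.4 mm, the same as the centre. Now the +x side.

carry_out(deltas="0 0 -3 0 0 0 1; 0 0 -8 0 0 0 1; 0 20 -8 0 0 0 1; 0 20 -5 0 0 0 1; 0 20 -2 0 0 0 1; 0 20 -2 0 0 0 1; 0 20 -2 0 0 0 1")

```text
time_s: 37.55
eef_pos: [0.5682, 0.2587, 0.103]
eef_rot: [-0.0, 0.702, 0.712, -0.0]
wrist_force: [0.3, -0.2, 0.6]
opening: 0.004
grasp_force: 0.0
```

carry_out(deltas="0 0 0.5 0 0 0 1; 0 0 0.5 0 0 0 1")

```text
time_s: 37.8
eef_pos: [0.5686, 0.2587, 0.1026]
eef_rot: [-0.0, 0.702, 0.712, -0.0]
wrist_force: [-0.5, -0.0, -0.4]
opening: 0.002
grasp_force: 0.0
```

carry_out(deltas="0 0 0.5 0 0 0 1; 0 0 0.5 0 0 0 1")

```text
time_s: 38.05
eef_pos: [0.5688, 0.2587, 0.1024]
eef_rot: [0.0, 0.702, 0.712, 0.0]
wrist_force: [-1.5, -0.4, 2.2]
opening: -0.005
grasp_force: 1.0
```

carry_out(deltas="0 0 0.5 0 0 0 1; 0 0 0.5 0 0 0 1")

```text
time_s: 38.3
eef_pos: [0.5692, 0.2588, 0.1023]
eef_rot: [0.0, 0.702, 0.712, 0.0]
wrist_force: [-2.0, 0.2, 5.7]
opening: 0.001
grasp_force: 2.6
```

Level and firm on both sides, so both latches hold against the preload. Backing off and handing in.

carry_out(deltas="0 0 -5 0 0 0 1; 0 0 -50 0 0 0 1; 0 0 -100 0 0 0 1; 0 -50 -110 0 0 0 1; 0 -100 -110 0 0 0 1; 0 -100 -110 0 0 0 1; 0 -100 -110 0 0 0 1")

```text
time_s: 39.17
eef_pos: [0.4694, 0.2573, 0.2121]
eef_rot: [0.0, 0.702, 0.712, 0.001]
wrist_force: [0.7, 0.1, -0.0]
opening: 0.005
grasp_force: 0.0
```

Run:
```python
from h import *
from bench import ctrl
s=vision.camera('scene');print(blob(s,402,197,11,11,190)[0]);print(sensors.get_obs()["wrist_force"]);print(ctrl.hand_in())
```

```text
[406.09441114 202.11785966]
[ 0.45055118 -0.60450875 -0.58049891]
the job is handed in; nothing more can be done
None
```

The module is in the empty base and the job is handed in at about 39 s; hand-in gave no verdict, and I judged both latches shut by touch (top level and firm on both sides, about 0.8 mm above its pressed-down position) because the +x tab was hidden from both cameras.

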